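# Fold down the ratchet crate prop

### The job

Fold down the ratchet crate prop that is bolted to the bench: with the fingertips press the thumb plate of its pawl all the way down, so that the pawl is free of the teeth, and then push the raised arm down by its cross-bar until it lies fully home on its rest. Nothing needs gripping, only pressing and pushing: do not lift the arm higher than it stands, and do not force the arm past the teeth while the pawl is still in. Leave the bolt, nut, sharpening stone, cup and scraper where they stand, and finish clear of everything.

Things in the scene. Friction and masses are not known exactly. Their poses are not given: they have to be found in the camera images.
- prop: Grey steel crate prop, bolted to the bench (fixed). Base plate x -100 to +145 mm, 100 wide, 8 thick; origin on the bench under the arm pivot. x axis: from pawl end to cross-bar end; z up. Two cheeks (y +-24 mm) carry the pivots, up to z 82 at x -20 to +20, to z 54 at x -77 to -20. Arm pivot: x 0, z 62. Pawl pivot: x -60, z 46. Rest post under the arm: x 105, top z 54. Free above.
- prop_arm (a joint): Arm angle, rad, positive downward: 0 = slopes 0.80 rad above level, 0.80 = level, fully home on its rest (end stop). Starts at 0 to 0.10. With the pawl in, a tooth stops it at about 0.13 (0.2 under a hard push of 30 N). Stiff pivot: it stays where it is left and takes about 3 to 8 N at the cross-bar to push down. It could be lifted to -0.3, which is not wanted.
- prop_bar (a point): Centre of the arm's cross-bar: round black rubber-covered bar, 22 mm in diameter, 86 mm long, along the prop's y axis; its top is 11 mm above this point. It moves on a circle of 140 mm about the arm pivot, about 162 mm above the bench when raised, and ends at x 140, z 62 mm of the prop. The point's axes turn with the arm.
- prop_pawl (a joint): Pawl angle, rad: 0 = nose in the teeth (start), 0.30 = thumb plate fully down (end stop); the nose is clear of the teeth from about 0.20. No spring: a stiff pivot that takes about 6 N on the thumb plate to move and stays where it is left.
- prop_thumb (a point): Centre of the upper face of the pawl's thumb plate: bare steel, 36 mm (along the prop's x) by 56 mm (y), 6 mm thick, at the end of the prop away from the cross-bar; at the start level, at x -105, z 68 mm of the prop. Pressed fully it sinks 14 mm, shifts 5 mm towards the prop's -x and tips 0.30 rad, outer edge down.
- bolt_m20: Loose steel hex bolt standing on its head, 68 mm high, 30 mm across; origin at its foot. Bystander near the prop.
- nut_m20: Loose steel hex nut, 33 x 29 x 16 mm, flat on the bench; origin at its underside. Bystander near the prop.
- whetstone: Loose grey sharpening stone, 25 x 70 x 11 mm, flat on the bench; origin at its underside. Bystander near the prop.
- steel_cup: Loose open steel cup, 74 mm in diameter, 83 mm high, on the bench to the left of the prop; origin at its underside. Bystander.
- scraper: Loose scraper with wooden handle, 60 x 225 x 16 mm, flat on the bench; origin at its underside. Bystander.

How it is judged:
On the way:
1. the pawl's thumb plate is pressed down (pawl beyond 0.24 rad) while the arm still stands raised (value of joint prop_pawl above 0.24 rad and value of joint prop_arm below 0.25 rad), for 0.2 s.
At the end, for the whole second after the job is handed in: The arm lies home on its rest (arm joint above 0.75 of 0.80 rad) and at rest, and the pawl is still free (above 0.20 rad) (value of joint prop_pawl above 0.2 rad and value of joint prop_arm above 0.75 rad and velocity of joint prop_arm between -0.03 and 0.03 rad/s); the robot touches nothing.
It fails at once if the arm is forced past a tooth while the pawl is in (value of joint prop_arm above 0.28 rad and value of joint prop_pawl below 0.15 rad).
It fails at once if the arm is lifted above where it stood (by more than about 0.1 rad) (value of joint prop_arm below -0.1 rad).
It fails at once if the bolt, nut, stone, cup or scraper is shifted by more than 25 mm, lifted or knocked over (distance of any of bolt_m20, nut_m20, whetstone, steel_cup, scraper from where it was at the start of the episode above 0.025 m or angle between any of bolt_m20, steel_cup's own z axis and vertical above 0.5 rad).
It also fails if it takes over 48 s, if anything falls off the work surface, if the arm or the gripper's body presses on something with over 40 N, if the wrist force passes 120 N, or if a joint passes its speed limit or range.

### The arm

A 6-joint arm with a two-finger parallel gripper is mounted at the origin on a cart in front of the work surface, level with it; the furniture and walls round the work are solid. World frame = base frame: x ahead of the robot, y to its left, z up, the work surface at z = 0. Lengths are in m, angles in rad, forces in N, time in s.
With the tool pointing down it reaches from about 0.25 to 0.8 m from the base axis. Payload 3.9 kg.
Tool frame: the origin (TCP) lies where the fingers leave the gripper's body, on its centre line; the fingertips stand 73 mm ahead of it and the grasp point (between the pads) lies arm.grasp_offset ahead of it (arm.grasp_offset is the distance from the TCP to the grasp point, in m); x points along the fingers, y is the direction in which the jaws open and shut, and the axes are right-handed (so a half turn about x gives the same grasp; the last joint's range is limited). The gripper opens to 85 mm and grips with 20 to 120 N. Pads are 22 mm wide; open, the fingers measure 114 mm over their backs; the gripper's body (76 mm by 85 mm) begins 54 mm behind the grasp point. The pads swing forward as they close: fully open they stand 13 mm farther back than shut.
Start: joints at [-1.11, 0.26, -0.138, 1.173, 0, 1.571], TCP at [0.233, -0.47, 0.304] pointing down, gripper open.
Joint ranges: [-2.78, 2.78], [-0.83, 1.72], [-1.28, 1.37], [-1.9, 2.12], [-1.57, 1.48], [-3.14, 3.14]. Speed limits (rad/s): [2.57, 2.57, 3.14, 3.14, 3.14, 3.14].

### API

Orientations are given as a unit quaternion [x, y, z, w].
In Python, from cell import arm, vision gives the robot as it stands.
- The arm moves only by the tool move_arm, never from a script. Its argument "steps" is text: rows parted by semicolons, each of 5 numbers parted by spaces: the finger opening in mm, from 0 to 85.4, then the shift along the tool's x, y, z in mm, then the turn about the tool's x in degrees. A call has exactly 10 rows; each row is the pose to reach, as a shift and turn from the pose commanded when the call began, along the tool's axes at that moment; what a row does not reach only later rows make up. A row lasts 1/8 s, in which the tool goes at most 62.5 mm and 10.7 degrees, less where a joint would pass 70% of its speed; a pose out of reach is approached as far as the arm can. A call with a gripper value outside its range is refused whole. The fingers move at their own pace and stop on an object; "newtons" is the grip in N (left out, the last holds). Time passes only in rows, so rows that repeat a pose let the fingers close, or fill a call up. It gives the time, the measured TCP pose, the force and the opening at its end, in the units of the state.
- arm.read_state(): the state, without advancing time (a new reading comes with each control period).
- vision.snapshot(name): name is "side" or "top" or "wrist"; returns a dict with "img" (480x640x3 uint8, blue, green, red), "fx", "fy", "cx", "cy" (pixels), "dist" ([k1, k2, p1, p2, k3] as OpenCV has them; the pictures are not rectified), "rvec" (rotation vector, rad) and "tvec" (3), from world to camera coordinates, as OpenCV has them. Camera axes: x right, y down, z forward; pixel columns grow to the right and rows downward; lengths in m; the calibration is good to about 2 mm. A picture is of the moment at which its call begins. There is no depth.
- arm.close_job(): hands the job in, once; it reports no verdict.
Trained networks look in the newest picture that a camera, given by its name, has taken for a name from the list of things; names that differ only in an ending like _2 or _b are one class to them, and where a whole thing is asked for, a point or a joint stands for the part that bears it (a point fixed in the world has none). Each returns a list of dicts, best first, with "conf" (0 to 1); they miss things now and then, are a little off and sometimes report something else, mostly with a low value. They report only what shows in the picture. A call takes as long as a camera call.
- vision.search_frame(camera, target): "centre" ([column, row] in pixels, amid what is visible of it).
- vision.tip_of(camera, target): "centre" ([column, row] in pixels: a listed point, or the origin of a listed thing).
The state is a dict: "t": time; "joints": joint angles; "joint_velocities": joint speeds; "effort": joint torques, N m; "tcp_pos": TCP position; "eef_rot": TCP orientation; "ft_force": force on the tool from outside, world axes, zero at the start; "ft_torque": the same for the moment, N m; "finger_gap": finger opening in m.
Only numpy, scipy, OpenCV 4.12 (cv2) and the standard library are available. Lean on these libraries where they do the work, as an engineer would, in place of code of your own. Each camera call takes 0.05 s, during which the arm holds its last target.

## Working session

There is one attempt and no reset: what is moved stays moved. The work goes in short steps, Python scripts to look and compute and a tool call to move; the robot and the scene stay as the last step left them, time stands still between calls to the robot, and variables do not carry over. Pictures are saved under pics/ and viewed, and the job is handed in when it is done.

Besides the shell and the picture viewer there is one more tool, called in YAML: its name, and indented under it one key for each argument. move_arm: Moves the arm, as the interface text tells. Its arguments: {"type":"object","properties":{"steps":{"type":"string"},"newtons":{"type":"number"}},"required":["steps"]}

```bash
mkdir -p pics; ls; cat > h.py <<'E'
import numpy as np, cv2
from cell import arm, vision
from scipy.spatial.transform import Rotation as R
def snap(n,f=None):
    s=vision.snapshot(n)
    if f: cv2.imwrite('pics/'+f+'.png',s['img'])
    return s
def ray(s,px):
    K=np.array([[s['fx'],0,s['cx']],[0,s['fy'],s['cy']],[0,0,1]])
    u=cv2.undistortPoints(np.array([[px]],float),K,np.array(s['dist'],float))[0,0]
    M=cv2.Rodrigues(np.array(s['rvec'],float))[0];t=np.array(s['tvec'],float).ravel()
    d=M.T@np.array([u[0],u[1],1]);return -M.T@t,d/np.linalg.norm(d)
def proj(s,P):
    K=np.array([[s['fx'],0,s['cx']],[0,s['fy'],s['cy']],[0,0,1]])
    return cv2.projectPoints(np.array(P,float).reshape(-1,3),np.array(s['rvec'],float),np.array(s['tvec'],float),K,np.array(s['dist'],float))[0].reshape(-1,2)
def tri(rs):
    A=np.zeros((3,3));b=np.zeros(3)
    for o,d in rs:
        P=np.eye(3)-np.outer(d,d);A+=P;b+=P@o
    X=np.linalg.solve(A,b)
    return X,[np.linalg.norm((np.eye(3)-np.outer(d,d))@(X-o)) for o,d in rs]
def atz(r,z):
    o,d=r;return o+d*(z-o[2])/d[2]
E
python3 - <<'E'
from h import *
S={}
for n in ['side','top','wrist']:
    S[n]=snap(n,n+'0')
    for t in ['prop_thumb','prop_bar','prop','bolt_m20','nut_m20','whetstone','steel_cup','scraper']:
        r=vision.tip_of(n,t)
        print(n,t,[(np.round(q['centre']).tolist(),round(q['conf'],2), atz(ray(S[n],q['centre']),{'prop_thumb':.068,'prop_bar':.162}.get(t,0)).round(3).tolist()) for q in r[:2]])
st=arm.read_state();print(st,arm.grasp_offset)
E
```

```text
pics
side prop_thumb [([342.0, 259.0], 0.66, [0.545, -0.046, 0.068])]
side prop_bar [([340.0, 267.0], 0.74, [0.444, -0.239, 0.162])]
side prop [([339.0, 310.0], 0.66, [0.497, -0.137, 0.0])]
side bolt_m20 [([400.0, 335.0], 0.6, [0.567, -0.262, 0.0])]
side nut_m20 [([362.0, 279.0], 0.61, [0.603, -0.035, 0.0])]
side whetstone [([384.0, 304.0], 0.55, [0.596, -0.152, 0.0])]
side steel_cup []
side scraper []
top prop_thumb [([333.0, 233.0], 0.63, [0.548, -0.044, 0.068])]
top prop_bar [([436.0, 276.0], 0.76, [0.45, -0.225, 0.162])]
top prop [([375.0, 261.0], 0.73, [0.5, -0.136, 0.0])]
top bolt_m20 [([434.0, 229.0], 0.74, [0.567, -0.263, 0.0]), ([214.0, 313.0], 0.49, [0.396, 0.202, 0.0])]
top nut_m20 [([334.0, 220.0], 0.64, [0.589, -0.051, 0.0])]
top whetstone [([376.0, 213.0], 0.75, [0.603, -0.141, 0.0])]
top steel_cup [([183.0, 252.0], 0.65, [0.523, 0.268, 0.0])]
top scraper [([214.0, 315.0], 0.77, [0.391, 0.2, 0.0])]
wrist prop_thumb []
wrist prop_bar []
wrist prop []
wrist bolt_m20 []
wrist nut_m20 []
wrist whetstone []
wrist steel_cup []
wrist scraper []
{'t': 1.35, 'joints': array([-1.11004416e+00,  2.60011888e-01, -1.38104739e-01,  1.17270958e+00,
       -6.35120715e-06,  1.57079755e+00]), 'joint_velocities': array([ 9.30958996e-06,  1.64440640e-04, -1.39780957e-03, -4.76306623e-04,
        5.64901680e-04, -1.35352696e-03]), 'effort': array([-3.53143550e-04, -4.05614412e+01,  2.54227728e+01,  1.18617332e-03,
       -9.36208926e-05, -6.36539696e-06]), 'tcp_pos': array([ 0.233419  , -0.47024049,  0.30389627]), 'eef_rot': array([-0.68842094, -0.16147272,  0.68843013, -0.16145318]), 'ft_force': array([ 0.43450582, -0.95003592, -0.02519126]), 'ft_torque': array([ 0.03955955,  0.00966701, -0.04197712]), 'finger_gap': 0.0851187788672758} 0.0539
```

View pics/side0.png

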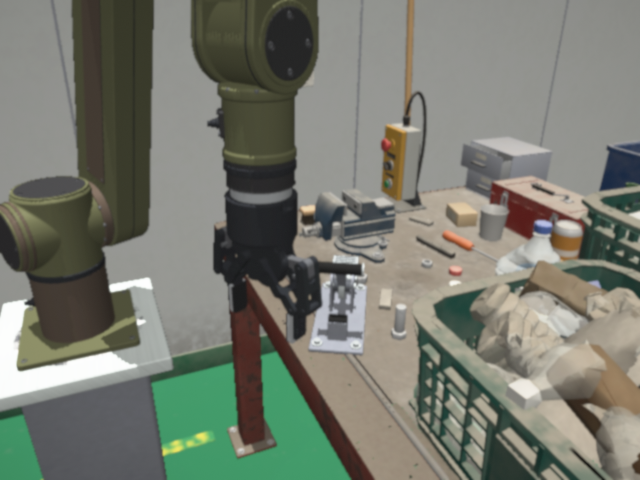

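View pics/top0.png

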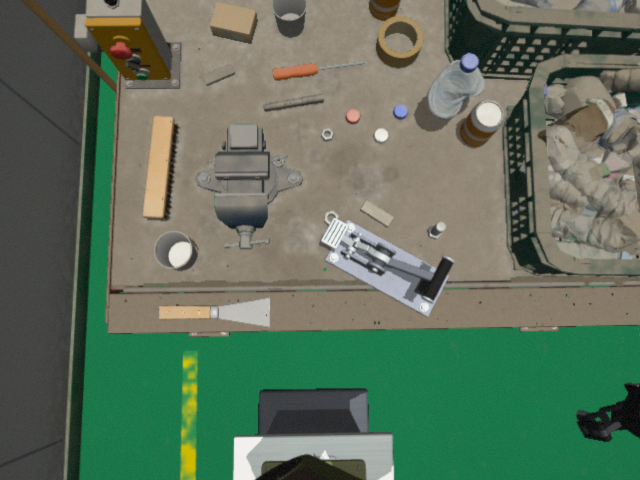

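```bash
python3 - <<'E'
from h import *
s=snap('side');t=snap('top')
for n,a,b in [('thumb',[342,259],[333,233]),('bar',[340,267],[436,276]),('prop',[339,310],[375,261])]:
    print(n,tri([ray(s,a),ray(t,b)]))
st=arm.read_state();print(R.from_quat(st['eef_rot']).as_matrix().round(3), st['tcp_pos'])
E
```

```text
thumb (array([ 0.54725537, -0.04456194,  0.06676184]), [np.float64(0.0012900507749673312), np.float64(0.0012900507749671324)])
bar (array([ 0.45041666, -0.22724004,  0.15553816]), [np.float64(0.00024818144957602413), np.float64(0.00024818144957610767)])
prop (array([ 0.49891969, -0.13483325, -0.00087328]), [np.float64(0.0012264443058939752), np.float64(0.0012264443058940353)])
[[-0.     0.445 -0.896]
 [ 0.    -0.896 -0.445]
 [-1.    -0.    -0.   ]] [ 0.23343397 -0.47023226  0.30387309]
```

move_arm:
  steps: "0 0 -24 -47 -4; 0 0 -49 -95 -8; 0 0 -73 -142 -12; 0 0 -98 -190 -16; 0 0 -122 -237 -20; 0 0 -147 -285 -24; 0 0 -171 -332 -28; 0 20 -195 -380 -32; 0 40 -220 -427 -36; 0 60 -244 -474 -36"
  newtons: 60

```text
t: 2.7
tcp_pos: [0.5505, -0.0393, 0.2435]
eef_rot: [0.605, 0.366, -0.605, 0.367]
ft_force: [0.8, -0.2, -0.5]
finger_gap: -0.0002
```

```bash
python3 - <<'E'
from h import *
S={n:snap(n,n+'1') for n in ['side','top','wrist']}
for n in S:
  for t in ['prop_thumb','prop_bar']:
    print(n,t,[(np.round(q['centre']).tolist(),round(q['conf'],2)) for q in vision.tip_of(n,t)[:2]])
st=arm.read_state();M=R.from_quat(st['eef_rot']).as_matrix();print(M.round(3), st['tcp_pos'],st['ft_force'],st['finger_gap'],st['t'],st['joints'].round(2))
tip=st['tcp_pos']+.073*M[:,0]
for n in S: print(n,proj(S[n],tip))
E
```

```text
side prop_thumb [([348.0, 259.0], 0.77)]
side prop_bar [([339.0, 269.0], 0.9)]
top prop_thumb []
top prop_bar [([439.0, 277.0], 0.62)]
wrist prop_thumb [([324.0, 256.0], 0.7)]
wrist prop_bar []
[[ 0.001  0.885 -0.465]
 [-0.    -0.465 -0.885]
 [-1.     0.001 -0.   ]] [ 0.54919291 -0.04203445  0.24466181] [ 0.37845049  0.26370267 -0.73993061] -4.601641304832568e-06 3.15 [-0.08  0.33 -0.19  1.05 -0.    1.98]
side [[344.5228134  214.42901165]]
top [[333.47010494 221.98110296]]
wrist [[324.60032454 323.96273332]]
```

```bash
python3 - <<'E'
import cv2,numpy as np
a=cv2.imread('pics/side1.png')[150:390,220:540];b=cv2.imread('pics/wrist1.png')
cv2.imwrite('pics/c1.png',np.hstack([cv2.resize(a,(400,300)),cv2.resize(b,(400,300))]))
E
```

```text
(no output)
```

View pics/c1.png

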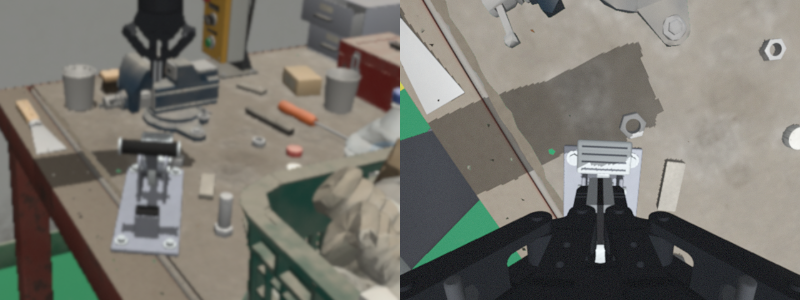

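```bash
python3 - <<'E'
from h import *
S={n:snap(n) for n in ['side','top','wrist']}
print([atz(ray(S['wrist'],[324,256]),.067)], tri([ray(S['side'],[348,259]),ray(S['wrist'],[324,256])]),tri([ray(S['side'],[339,269]),ray(S['top'],[439,277])]))
E
```

```text
[array([ 0.54445833, -0.05454739,  0.067     ])] (array([ 0.54949335, -0.05550521,  0.07145042]), [np.float64(0.004952418040795641), np.float64(0.004952418040795674)]) (array([ 0.44741864, -0.23230171,  0.15485587]), [np.float64(0.0015018496081962399), np.float64(0.0015018496081963468)])
```

```bash
cat >> h.py <<'E'
def w(P,pose):
    x,y,a=pose;P=np.atleast_2d(np.array(P,float));c,s=np.cos(a),np.sin(a)
    return np.c_[x+c*P[:,0]-s*P[:,1],y+s*P[:,0]+c*P[:,1],P[:,2]]
def draw(s,img,pose,a=0.07,k=4):
    im=cv2.resize(img,None,fx=k,fy=k,interpolation=cv2.INTER_CUBIC)
    L=[]
    B=[(-.1,-.05,.008),(.145,-.05,.008),(.145,.05,.008),(-.1,.05,.008)]
    T=[(-.123,-.028,.068),(-.087,-.028,.068),(-.087,.028,.068),(-.123,.028,.068)]
    for Q,c in((B,(0,0,255)),(T,(0,255,0))):
        p=(proj(s,w(Q,pose))*k+k/2).astype(int);cv2.polylines(im,[p.reshape(-1,1,2)],True,c,1)
    e=.8-a;b=(.14*np.cos(e),.062+.14*np.sin(e))
    p=(proj(s,w([(b[0],-.043,b[1]),(b[0],.043,b[1])],pose))*k+k/2).astype(int);cv2.line(im,tuple(map(int,p[0])),tuple(map(int,p[1])),(255,0,255),1)
    return im
E
python3 - <<'E'
from h import *
s=snap('top');w1=snap('wrist')
a=np.deg2rad(-117.8);pose=(.4989,-.135,a)
im=draw(s,cv2.imread('pics/top0.png'),pose,k=5)
cv2.imwrite('pics/d1.png',im[195*5:325*5,310*5:465*5])
im=draw(w1,w1['img'],pose,k=3)
cv2.imwrite('pics/d2.png',im[200*3:380*3,220*3:440*3])
E
```

```text
(no output)
```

View pics/d1.png

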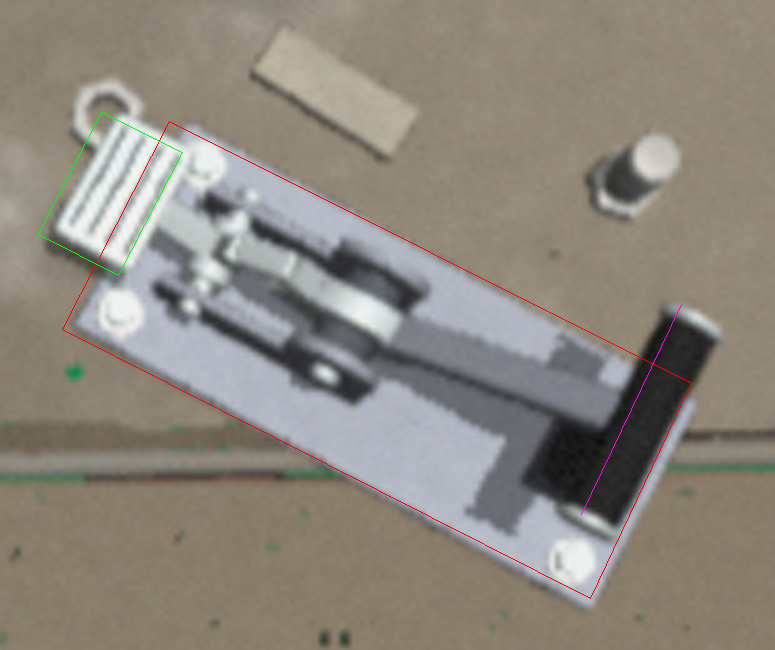

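View pics/d2.png

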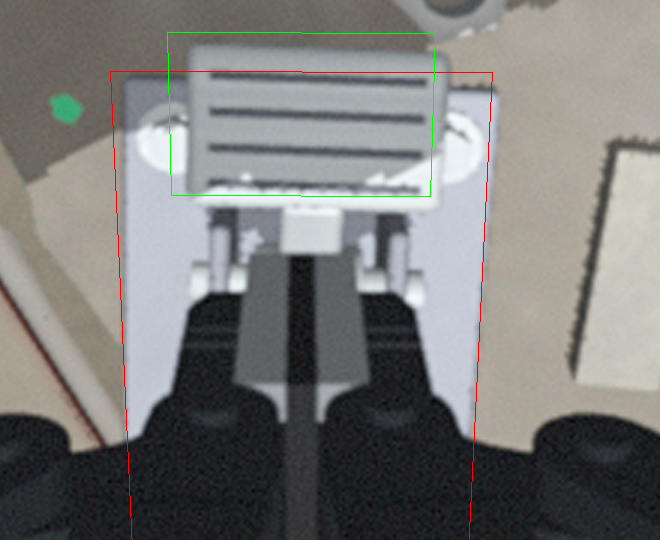

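```bash
python3 - <<'E'
from h import *
from scipy.optimize import least_squares
s=snap('top');w1=snap('wrist')
tp=lambda q:(np.array(q,float)-2.5)/5+[310,195]
wp=lambda q:(np.array(q,float)-1.5)/3+[220,200]
obs=[(s,(.145,.05,.008),tp((695,400))),(s,(.145,-.05,.008),tp((591,607))),(s,(-.1,-.05,.008),tp((74,330))),(s,(-.1,.05,.008),tp((190,126))),
(s,(-.105,0,.068),tp((120,194))),
(w1,(-.1,-.05,.008),wp((125,80))),(w1,(-.1,.05,.008),wp((497,92))),(w1,(-.105,0,.068),wp((316,127)))]
def f(p): return np.concatenate([(proj(c,w(P,p))[0]-o)*(1 if c is s else .5) for c,P,o in obs])
r=least_squares(f,(.4989,-.135,-2.056),loss='soft_l1');print(r.x,np.rad2deg(r.x[2]));print(f(r.x).reshape(-1,2).round(1))
pose=r.x
print('thumb',w((-.105,0,.068),pose))
a=cv2.resize(draw(s,cv2.imread('pics/top0.png'),pose,k=5,a=.03)[195*5:325*5,310*5:465*5],(400,335));b=draw(w1,w1['img'],pose,k=3)[200*3:380*3,220*3:440*3];b=cv2.resize(b,(400,335))
cv2.imwrite('pics/d3.png',np.hstack([a,b]))
st=arm.read_state();M=R.from_quat(st['eef_rot']).as_matrix()
print('delta tool',(M.T@(w((-.108,0,.068),pose)[0]-(st['tcp_pos']+M[:,0]*.073))).round(4))
E
```

```text
[ 0.49688139 -0.13792724 -2.08418739] -119.41514114084674
[[ 0.6 -0.3]
 [-0.1  0.6]
 [-0.9 -0.6]
 [-1.5 -0.9]
 [ 0.2 -0.4]
 [-0.8  0.2]
 [ 0.6  0. ]
 [-0.4  1.1]]
thumb [[ 0.54845045 -0.04646342  0.068     ]]
delta tool [0.1031 0.0016 0.0022]
```

View pics/d3.png

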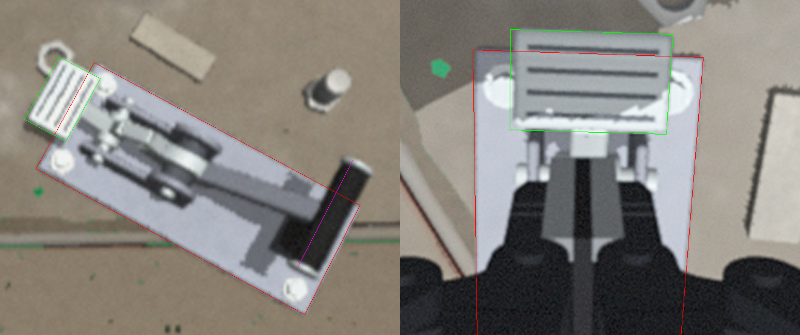

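move_arm:
  steps: "0 25 1 0 0; 0 50 2 0 0; 0 75 2 0 0; 0 88 2 0 0; 0 94 2 0 0; 0 98 2 0 0; 0 102 2 0 0; 0 106 2 0 0; 0 108 2 0 0; 0 108 2 0 0"

```text
t: 4.75
tcp_pos: [0.5525, -0.0409, 0.1371]
eef_rot: [0.606, 0.367, -0.603, 0.366]
ft_force: [-0.2, 3.9, 4.3]
finger_gap: -0.0002
```

move_arm:
  steps: "0 2 0 0 0; 0 4 0 -1 0; 0 6 0 -2 0; 0 8 0 -2 0; 0 10 0 -3 0; 0 11 0 -3 0; 0 12 0 -4 0; 0 12 0 -4 0; 0 12 0 -4 0; 0 12 0 -4 0"

```text
t: 6.0
tcp_pos: [0.5541, -0.038, 0.1261]
eef_rot: [0.606, 0.366, -0.604, 0.367]
ft_force: [-3.7, 2.1, 11.5]
finger_gap: -0.0
```

```bash
python3 - <<'E'
from h import *
st=arm.read_state();print(st['ft_force'],st['tcp_pos'])
s=snap('side','side2');v=snap('wrist','wrist2')
cv2.imwrite('pics/c2.png',np.hstack([cv2.resize(s['img'][170:350,260:500],(400,300)),cv2.resize(v['img'],(400,300))]))
E
```

```text
[-3.67996182  2.14631297 11.46647007] [ 0.55412337 -0.03802455  0.12607337]
```

View pics/c2.png

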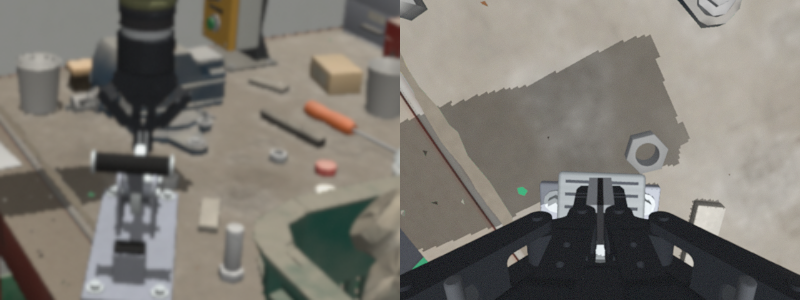

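move_arm:
  steps: "0 1 0 0 0; 0 2 0 0 0; 0 3 0 0 0; 0 4 0 0 0; 0 4 0 0 0; 0 4 0 0 0; 0 5 0 0 0; 0 5 0 0 0; 0 5 0 0 0; 0 5 0 0 0"

```text
t: 7.35
tcp_pos: [0.5542, -0.038, 0.125]
eef_rot: [0.607, 0.365, -0.603, 0.367]
ft_force: [-10.1, 3.1, 40.1]
finger_gap: 0.0
```

move_arm:
  steps: "0 -5 0 0 0; 0 -15 0 0 0; 0 -35 0 0 0; 0 -60 0 0 0; 0 -90 0 0 0; 0 -120 0 0 0; 0 -150 0 0 0; 0 -155 0 0 0; 0 -155 0 0 0; 0 -155 0 0 0"

```text
t: 8.6
tcp_pos: [0.5524, -0.0383, 0.2724]
eef_rot: [-0.604, -0.367, 0.606, -0.366]
ft_force: [-0.3, 0.3, 0.4]
finger_gap: 0.0001
```

```bash
python3 - <<'E'
from h import *
st=arm.read_state();print(st['ft_force'],st['tcp_pos'],st['t'])
s=snap('side','side3');v=snap('wrist','wrist3');t=snap('top','top3')
for n in ['side','top']: print(n,[(q['centre'],q['conf']) for q in vision.tip_of(n,'prop_bar')])
print(vision.tip_of('wrist','prop_thumb'))
b=[ [q['centre'] for q in vision.tip_of(n,'prop_bar')][0] for n in ['side','top']]
X,e=tri([ray(s,b[0]),ray(t,b[1])]);print('bar',X,e)
pose=(.4969,-.1379,-2.0842)
im=draw(t,t['img'],pose,k=5,a=.03)[195*5:325*5,310*5:465*5]
im2=draw(v,v['img'],pose,k=2)[150*2:350*2,200*2:450*2]
cv2.imwrite('pics/c3.png',np.hstack([cv2.resize(im,(400,335)),cv2.resize(im2,(400,335))]))
cv2.imwrite('pics/c3s.png',cv2.resize(s['img'][220:370,260:460],(800,600)))
M=R.from_quat(st['eef_rot']).as_matrix()
print(M.round(3)); print('bar in tool',M.T@(X-st['tcp_pos']))
for a in (0,.05,.1):
  P=w((.14*np.cos(.8-a),0,.062+.14*np.sin(.8-a)),pose)[0];print(a,P,M.T@(P-st['tcp_pos']),proj(t,P),proj(s,P))
E
```

```text
[-0.32005559  0.30830517  0.40773312] [ 0.55236249 -0.03828485  0.27237942] 8.6
side [([338.7, 268.9], 0.9)]
top [([436.8, 275.2], 0.58)]
[{'centre': [322.3, 228.1], 'conf': 0.56}]
bar [ 0.44992956 -0.2284645   0.15285983] [np.float64(0.0026008167204515623), np.float64(0.0026008167204515284)]
[[-0.003  0.886 -0.463]
 [ 0.    -0.463 -0.886]
 [-1.    -0.003  0.001]]
bar in tool [ 0.11978316 -0.00235527  0.21585223]
0 [ 0.44899424 -0.22286401  0.16242985] [ 0.11021645 -0.00580326  0.21133392] [[434.42733551 276.54312092]] [[338.47141194 262.62157113]]
0.05 [ 0.44658886 -0.22713012  0.15742943] [ 0.11522308 -0.00594558  0.21622301] [[436.22219334 278.12314134]] [[338.19957345 266.38805222]]
0.1 [ 0.44430923 -0.23117319  0.15219048] [ 0.12046791 -0.00607919  0.22085591] [[437.84557186 279.63391377]] [[337.93238768 270.22450296]]
```

View pics/c3.png

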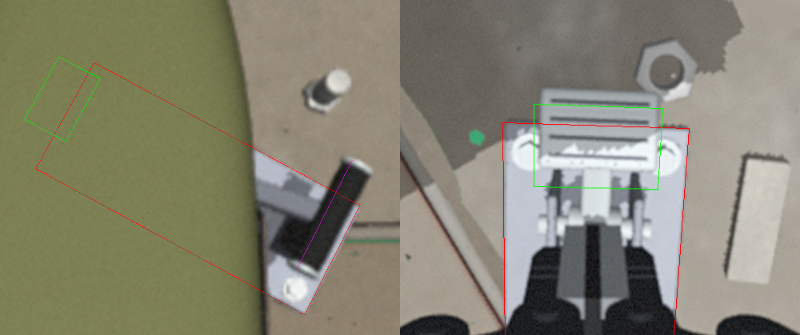

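View pics/c3s.png

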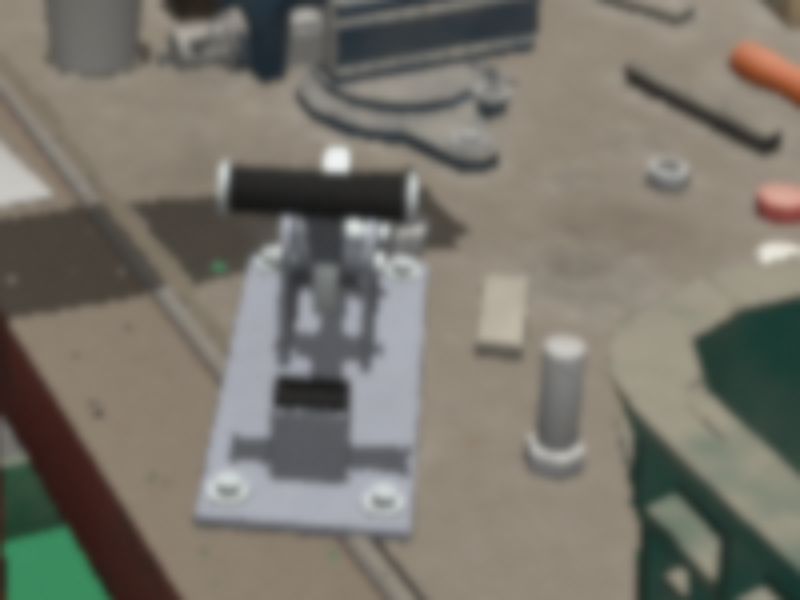

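```bash
python3 - <<'E'
from h import *
v=snap('wrist');pose=(.4969,-.1379,-2.0842)
for q in (0,.1,.2,.3):
    c,s=np.cos(q),np.sin(q);dx,dz=-.045,.022
    P=w((-.06+c*dx-s*dz,0,.046+s*dx*1+c*dz),pose)[0]
    print(q,P,proj(v,P))
E
```

```text
0 [ 0.54847022 -0.04643682  0.068     ] [[321.23924334 237.97467188]]
0.1 [ 0.54943852 -0.04471948  0.06339759] [[321.31018696 233.62035825]]
0.2 [ 0.55017632 -0.04341094  0.05862134] [[321.35807734 229.94193663]]
0.3 [ 0.55067624 -0.0425243   0.05371899] [[321.38329055 226.95702164]]
```

```bash
python3 - <<'E'
from h import *
v=snap('wrist');pose=(.4969,-.1379,-2.0842)
im=cv2.resize(v['img'][180:280,250:400],None,fx=5,fy=5,interpolation=cv2.INTER_CUBIC)
for q,col in ((0,(0,0,255)),(.2,(0,255,255)),(.3,(0,255,0))):
    c,s=np.cos(q),np.sin(q)
    L=[(-.06+c*dx-s*.022,y,.046+s*dx+c*.022) for dx,y in((-.063,-.028),(-.063,.028),(-.027,.028),(-.027,-.028))]
    p=((proj(v,w(L,pose))-[250,180])*5+2).astype(int);print(q,p.tolist())
    cv2.polylines(im,[p.reshape(-1,1,2)],True,col,1)
cv2.imwrite('pics/e.png',im)
E
```

```text
0 [[162, 162], [561, 174], [546, 416], [160, 405]]
0.2 [[170, 122], [553, 134], [544, 379], [164, 368]]
0.3 [[174, 110], [549, 122], [542, 363], [166, 352]]
```

View pics/e.png

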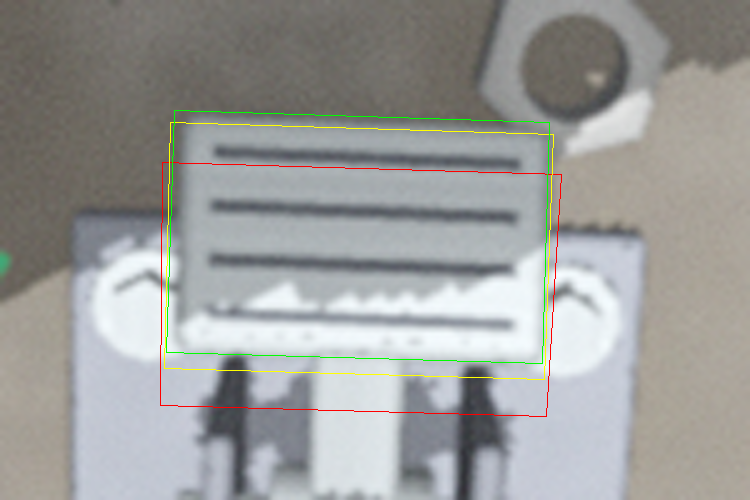

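move_arm:
  steps: "0 0 0 30 0; 0 0 -1 65 0; 0 0 -2 105 1; 0 0 -3 145 1; 0 0 -4 180 2; 0 0 -4 205 2; 0 0 -4 217 2; 0 10 -4 217 2; 0 22 -4 217 2; 0 24 -4 217 2"

```text
t: 10.35
tcp_pos: [0.4486, -0.2276, 0.2483]
eef_rot: [-0.61, -0.357, 0.611, -0.355]
ft_force: [-0.3, -0.6, -0.3]
finger_gap: 0.0001
```

```bash
python3 - <<'E'
from h import *
st=arm.read_state();print(st['ft_force'],st['tcp_pos'],st['t'],st['joints'].round(2))
s=snap('side','side4');v=snap('wrist','wrist4')
M=R.from_quat(st['eef_rot']).as_matrix();tip=st['tcp_pos']+.073*M[:,0];print(tip,proj(s,tip))
pose=(.4969,-.1379,-2.0842)
print('tip in prop', R.from_euler('z',-pose[2]).apply(tip-[pose[0],pose[1],0]))
cv2.imwrite('pics/c4.png',np.hstack([cv2.resize(s['img'][200:350,240:440],(400,300)),cv2.resize(v['img'],(400,300))]))
E
```

```text
[-0.30640133 -0.55462902 -0.34224969] [ 0.44864819 -0.22759946  0.24827829] 10.35 [-0.47  0.26 -0.29  1.02  0.    1.62]
[ 0.44846481 -0.22748774  0.1752786 ] [[339.54675461 257.31194081]]
tip in prop [0.1018266  0.00180975 0.1752786 ]
```

View pics/c4.png

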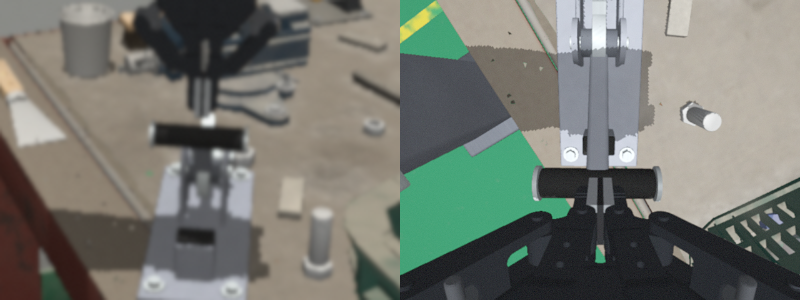

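move_arm:
  steps: "0 4 0 1 0; 0 8 0 3 0; 0 12 0 5 0; 0 16 0 8 0; 0 20 0 11 0; 0 24 0 14 0; 0 28 0 16 0; 0 32 0 19 0; 0 36 0 21 0; 0 36 0 21 0"

```text
t: 11.7
tcp_pos: [0.4384, -0.2483, 0.2144]
eef_rot: [-0.611, -0.355, 0.612, -0.356]
ft_force: [-2.1, -1.1, 3.0]
finger_gap: -0.0002
```

```bash
python3 - <<'E'
from h import *
st=arm.read_state();print(st['ft_force'],st['tcp_pos'],st['t'])
s=snap('side','side5');v=snap('wrist','wrist5')
M=R.from_quat(st['eef_rot']).as_matrix();tip=st['tcp_pos']+.073*M[:,0]
pose=(.4969,-.1379,-2.0842)
print('tip in prop', R.from_euler('z',-pose[2]).apply(tip-[pose[0],pose[1],0]))
cv2.imwrite('pics/c5.png',np.hstack([cv2.resize(s['img'][200:350,240:440],(400,300)),cv2.resize(v['img'],(400,300))]))
E
```

```text
[-2.12396065 -1.12246013  3.04907775] [ 0.4383746  -0.24825842  0.2144172 ] 11.7
tip in prop [0.1250337  0.00331852 0.14141744]
```

View pics/c5.png

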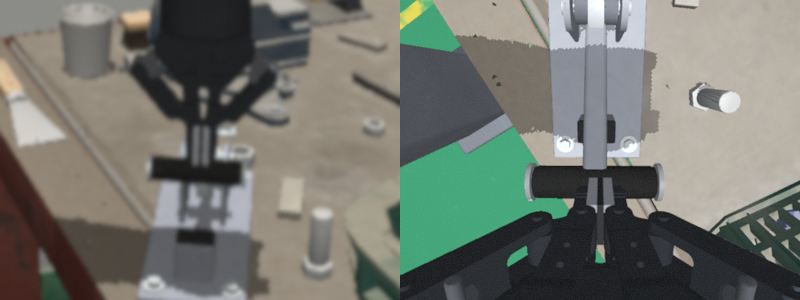

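move_arm:
  steps: "0 6 0 2 0; 0 12 0 5 0; 0 18 0 7 0; 0 24 0 9 0; 0 30 0 11 0; 0 36 0 12 0; 0 42 0 13 0; 0 48 0 14 0; 0 54 0 15 0; 0 58 0 15 0"

```text
t: 13.05
tcp_pos: [0.4313, -0.26, 0.1554]
eef_rot: [0.611, 0.356, -0.611, 0.356]
ft_force: [0.1, -2.0, 3.2]
finger_gap: 0.0001
```

move_arm:
  steps: "0 3 0 0 0; 0 6 0 0 0; 0 8 0 0 0; 0 10 0 0 0; 0 11 0 0 0; 0 12 0 0 0; 0 13 0 0 0; 0 13 0 0 0; 0 13 0 0 0; 0 13 0 0 0"

```text
t: 14.3
tcp_pos: [0.4312, -0.26, 0.145]
eef_rot: [0.611, 0.355, -0.611, 0.356]
ft_force: [-4.8, 0.7, 20.5]
finger_gap: -0.0002
```

move_arm:
  steps: "0 2 0 0 0; 0 3 0 0 0; 0 3 0 0 0; 0 3 0 0 0; 0 0 0 0 0; 0 -10 0 0 0; 0 -30 0 0 0; 0 -60 0 0 0; 0 -100 0 0 0; 0 -100 0 0 0"

```text
t: 15.55
tcp_pos: [0.4329, -0.2605, 0.2454]
eef_rot: [0.612, 0.354, -0.61, 0.357]
ft_force: [-0.0, -0.3, -0.2]
finger_gap: -0.0005
```

move_arm:
  steps: "0 -30 0 0 0; 0 -60 0 0 0; 0 -60 0 50 0; 0 -60 0 100 0; 0 -60 0 120 0; 0 -60 0 120 0; 0 -60 0 120 0; 0 -60 0 120 0; 0 -60 0 120 0; 0 -60 0 120 0"

```text
t: 16.8
tcp_pos: [0.3723, -0.364, 0.303]
eef_rot: [0.611, 0.356, -0.611, 0.356]
ft_force: [0.5, -0.3, 0.5]
finger_gap: -0.0001
```

```bash
python3 - <<'E'
from h import *
st=arm.read_state();print(st['ft_force'],st['tcp_pos'],st['t'],st['joint_velocities'].round(3))
s=snap('side','side6');v=snap('wrist','wrist6');t=snap('top','top6')
b=[ [(q['centre'],q['conf']) for q in vision.tip_of(n,'prop_bar')] for n in ['side','top']];print(b)
if all(b): print(tri([ray(s,b[0][0][0]),ray(t,b[1][0][0])]))
for n in ['bolt_m20','nut_m20','whetstone','steel_cup','scraper','prop_thumb']:
    for c,ss in (('top',t),('side',s)):
        print(n,c,[(np.round(q['centre']).tolist(),round(q['conf'],2),atz(ray(ss,q['centre']),.054 if 'th' in n else 0).round(3).tolist()) for q in vision.tip_of(c,n)[:1]])
pose=(.4969,-.1379,-2.0842)
cv2.imwrite('pics/c6.png',np.hstack([cv2.resize(s['img'][220:370,260:460],(400,300)),cv2.resize(draw(t,t['img'],pose,a=.8,k=4)[195*4:315*4,300*4:460*4],(400,300))]))
E
```

```text
[ 0.54385952 -0.28557038  0.50222802] [ 0.37230577 -0.3639737   0.30298713] 16.8 [-0.004  0.    -0.     0.001 -0.002  0.001]
[[([336.2, 322.4], 0.71)], [([442.4, 287.9], 0.69)]]
(array([ 0.43363996, -0.25908945,  0.06282296]), [np.float64(0.002883588291145102), np.float64(0.002883588291145128)])
bolt_m20 top [([433.0, 231.0], 0.59, [0.563, -0.26, 0.0])]
bolt_m20 side [([400.0, 337.0], 0.77, [0.565, -0.266, 0.0])]
nut_m20 top [([332.0, 219.0], 0.66, [0.592, -0.046, 0.0])]
nut_m20 side [([362.0, 282.0], 0.48, [0.596, -0.051, 0.0])]
whetstone top [([377.0, 212.0], 0.94, [0.607, -0.142, 0.0])]
whetstone side [([382.0, 306.0], 0.77, [0.588, -0.155, 0.0])]
steel_cup top [([180.0, 253.0], 0.98, [0.522, 0.274, 0.0])]
steel_cup side [([283.0, 236.0], 0.96, [0.516, 0.261, 0.0])]
scraper top [([213.0, 312.0], 0.68, [0.398, 0.203, 0.0])]
scraper side [([249.0, 252.0], 0.92, [0.402, 0.194, 0.0])]
prop_thumb top [([330.0, 236.0], 0.64, [0.545, -0.039, 0.054])]
prop_thumb side [([346.0, 263.0], 0.68, [0.558, -0.044, 0.054])]
```

View pics/c6.png

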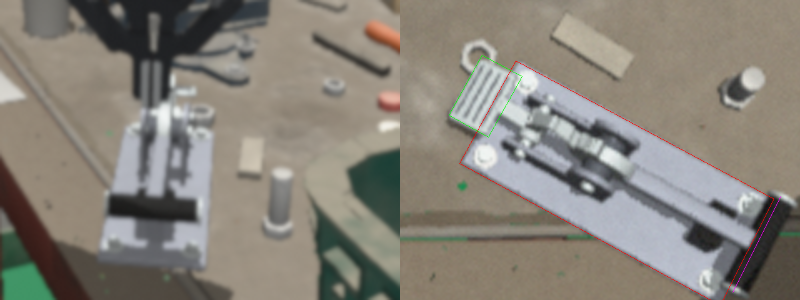

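```bash
python3 - <<'E'
from h import *
print(arm.close_job()); st=arm.read_state();print(st['t'],st['ft_force'])
E
```

```text
the job is handed in; nothing more can be done
None
the job is handed in; nothing more can be done
```

The prop is folded down: I pressed the thumb plate fully, pushed the arm down to its rest by the cross-bar, backed clear and handed the job in at about 17 s of the 48 s allowed. `close_job()` gives no verdict.

- **Thumb plate:** the last 5 mm of pressing moved it only 1 mm, with the force rising to 40 N, so it was on its end stop. The wrist picture afterwards matched the 0.30 rad outline of the plate. The arm still stood raised (about 0.07 rad) at that point.
- **Arm:** it went down with about 3 N and came to a stop at 20 N. Two camera views after I backed off put the bar centre at z 63 mm, where 62 mm is home.
- **Pawl at the end:** it still looked down in the top view, with the plate sitting outside its starting outline. I did not measure its angle again after the arm came down.
- **Clear of everything:** the force reading was near zero and the tool was well away from the prop.
- **Bystanders:** bolt, nut, stone, cup and scraper were all seen where they started. Each was within about 8 mm of its first top-view position, which is no more than the networks' own scatter.
- **What disagreed:** the first network estimate of the plate was about 10 mm off between the cameras. I settled it by fitting the prop's outline in the top and wrist pictures before moving in.

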